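# Shut the marked stopcock under the sliding cover

### The job

Using only the fingertips or the outside of the fingers, push the white cover plate of the grey stopcock box on the bench all the way back, away from you, by the upright steel ridge on it. That bares three valve handles: push the marked one, whose handle ends in a broad square paddle with a hole, a quarter turn clockwise until it is fully shut against its stop. Do not pinch or grip the ridge or the handle, leave the two plain valves as they are, and do not disturb the things standing round the box.

Things in the scene. Friction and masses are not known exactly. Their poses are not given: they have to be found in the camera images.
- stopcock_box: grey steel box fixed to the bench, 200 (x) x 300 (y) x 140 (z) mm. Origin: centre of its underside; x points from its front (robot side) to its rear, y to its left, z up. All box coordinates in these notes are mm in this frame. Side walls 6 mm thick, top z = 140, guide lips 3 mm further inward. Front wall x -100 to -94, top z = 126. Rear brass outlets stick out 24 mm.
- cover (a joint): slide of the white cover, metres along box +x: 0 = shut over the valve bay, 0.090 = fully back at its stop, bay open. Starts at 0 to 0.012, stays where left, cannot be lifted; 2.5 to 4 N push it. Plate 100 (x) x 282 (y) mm, underside z = 130, top z = 135; shut it spans box x -100 to 0, fully back -10 to 90.
- cover_ridge (a point): middle of the front face (toward the robot) of the upright steel ridge on the cover, at z = 147. The ridge is a bar 11 mm thick (x), 120 mm long (y, centred), from z = 135 to 157; its front face lies at box x = -85.5 with the cover shut and moves with it. Push it toward box +x. The plate extends 14.5 mm in front of this face.
- marked_valve_handle (a joint): angle of the marked handle about its upright axis, rad: 0 = open, pointing to box -x (to the robot, in line with its pipe); grows clockwise from above, the free end sweeping toward box +y; 1.571 = shut at its stop, pointing to box +y. Starts at 0 to 0.2, stays where left; stiff by 0.1 N m (3 N at the paddle).
- marked_valve_axis (a point): point on the upright turning axis of the marked valve at mid-height of its handle, box z = 117. It stands at box x = -30 and y = -75, 0 or 75, changing from start to start. The valves stand in a bay that the shut cover hides: box x -94 to 8, y -144 to 144, floor z = 72; behind it is a closed deck, top z = 124.
- marked_valve_tip (a point): middle of the outer end face of the marked handle, 48 mm from its axis. The steel handle is a bar 10 mm wide from the 18 mm round hub to 24 mm from the axis, then a paddle 24 mm long, 26 mm wide, with a dark round hole. Underside z = 109, top z = 125 in the box frame, as for all three handles.
- plain_valve_1_axis (a point): the same point on the axis of the first plain valve, at another of the three places. Its handle is a straight bar 10 mm wide with no paddle, 48 mm long from the axis, open like the marked one (0 to 0.2 rad).
- plain_valve_1_tip (a point): middle of the outer end face of the first plain valve's handle, 48 mm from its axis. Must stay where it is.
- plain_valve_2_axis (a point): the same point on the axis of the second plain valve, at the remaining place; same straight handle.
- plain_valve_2_tip (a point): middle of the outer end face of the second plain valve's handle, 48 mm from its axis. Must stay where it is.
- bench_timer: loose cream countdown timer, 64 x 68 x 21 mm, on the bench to the left of the box; bystander. Origin: centre of its underside.
- forceps: loose steel forceps, 16 x 128 x 10 mm, lying on the bench left of the timer; bystander. Origin: centre of its underside, y along its length.
- yellow_cup: loose specimen cup with a yellow screw lid, 65 mm across, 74 mm high, on the bench to the right of the box; bystander. Origin: centre of its underside.

How it is judged:
By the outcome, as a careful person would: the job done as asked, in the order asked, and still so for the second after the job is handed in, with the robot touching nothing.
It also fails if it takes over 45 s, if anything falls off the work surface, if the arm or the gripper's body presses on something with over 40 N, if the wrist force passes 120 N, or if a joint passes its speed limit or range.

### The arm

A 7-joint arm with a two-finger parallel gripper is mounted at the origin on a cart in front of the work surface, level with it; the furniture and walls round the work are solid. World frame = base frame: x ahead of the robot, y to its left, z up, the work surface at z = 0. Lengths are in m, angles in rad, forces in N, time in s.
With the tool pointing down it reaches from about 0.425 to 0.875 m from the base axis. Payload 4.7 kg.
Tool frame: the origin (TCP) lies on the centre line of the jaws, within the pads' length; the fingertips stand 14 mm ahead of it and the grasp point (between the pads) lies 5 mm behind it; z points along the fingers, y is the direction in which the jaws open and shut (so a half turn about z gives the same grasp; the last joint's range is limited). The gripper opens to 87 mm and grips with 3 to 60 N. Pads are 19 mm wide; open, the fingers measure 117 mm over their backs; the gripper's body (75 mm by 190 mm) begins 51 mm behind the grasp point.
Start: joints at [1.348, 0.321, -0.07, 1.45, 0.023, 1.371, -0.057], TCP at [0.152, -0.632, 0.237] pointing down, gripper open.
Joint ranges: [-2.86, 2.86], [-0.3, 2.09], [-1.38, 1.24], [0.06, 2.45], [-1.56, 4.7], [0.09, 2.05], [-2.69, 2.69]. Speed limits (rad/s): [2.57, 2.57, 3.14, 3.14, 3.14, 3.14, 3.14].

### API

Orientations are given as a rotation vector (axis times angle).
In Python, from bench import ctrl gives the robot as it stands. The module is installed in compiled form; this text tells all that it offers.
- The arm moves only by the tool step_arm, never from a script. Its argument "plan" is a list of rows, each a list of 3 entries, a list of its own where there are three numbers: the turn, a rotation vector about the tool's x, y, z in rad, then the shift along the tool's x, y, z in m, then the closure in counts, from 0 (fully open) to 255 (shut). In form: [[[rx, ry, rz], [x, y, z], hand], ...]. A call has exactly 10 rows; each row is the pose to reach, as a shift and turn from the pose commanded when the call began, along the tool's axes at that moment; what a row does not reach only later rows make up. A row lasts 1/8 s, in which the tool goes at most 62.5 mm and 10.7 degrees, less where a joint would pass 70% of its speed; a pose out of reach is approached as far as the arm can. A call with a gripper value outside its range is refused whole. The fingers move at their own pace and stop on an object; "squeeze" is the grip in N (left out, the last holds). Time passes only in rows, so rows that repeat a pose let the fingers close, or fill a call up. It gives the time, the measured TCP pose, the force and the opening at its end, in the units of the state.
- ctrl.get_state(): the state, without advancing time (a new reading comes with each control period).
- ctrl.get_image(name): name is "side" or "top" or "wrist"; returns the picture (420x560x3 uint8, red, green, blue); there is no depth.
- ctrl.calibration(name): a dict with "fov_y" (degrees; the focal length in pixels is half the picture's height over the tangent of half this angle, whatever the lens; pixels are square), "cx", "cy" (the principal point, pixels), "rvec" (rotation vector, rad) and "tvec" (3), from world to camera coordinates, as OpenCV has them. Camera axes: x right, y down, z forward; pixel columns grow to the right and rows downward; lengths in m; the calibration is good to about 2 mm. The wrist camera is an equidistant fisheye: a pixel r from the principal point sees the ray r / f radians off the axis. A picture is of the moment at which its call begins: read the wrist's pose just before it. calibration takes no time and is no camera call; for the wrist camera it gives the pose at the moment of the call.
- ctrl.close_job(): hands the job in, once; it reports no verdict.
Trained networks look in the newest picture that a camera, given by its name, has taken for a name from the list of things; names that differ only in an ending like _2 or _b are one class to them, and where a whole thing is asked for, a point or a joint stands for the part that bears it (a point fixed in the world has none). Each returns a list of dicts, best first, with "score" (0 to 1); they miss things now and then, are a little off and sometimes report something else, mostly with a low value. They report only what shows in the picture. A call takes as long as a camera call.
- ctrl.cut_out(camera, label): "pixels" (420x560 bool, what is visible of it) and "rect" ([left, top, width, height] in pixels, round what is visible of it).
The state is a dict: "time": time; "joint_positions": joint angles; "qd": joint speeds; "joint_torque": joint torques, N m; "position": TCP position; "tool_rot": TCP orientation; "ft_force": force on the tool from outside, world axes, zero at the start; "torque": the same for the moment, N m; "grip_width": opening from 0.0 (shut) to 1.0 (fully open).
Only numpy, scipy, OpenCV 4.12 (cv2) and the standard library are available. Lean on these libraries where they do the work, as an engineer would, in place of code of your own. Each camera call takes 0.05 s, during which the arm holds its last target.

## Working session

There is one attempt and no reset: what is moved stays moved. The work goes in short steps, Python scripts to look and compute and a tool call to move; the robot and the scene stay as the last step left them, time stands still between calls to the robot, and variables do not carry over. Pictures are saved under pics/ and viewed, and the job is handed in when it is done.

Besides the shell and the picture viewer there is one more tool, called in YAML: its name, and indented under it one key for each argument. step_arm: Moves the arm, as the interface text tells. Its arguments: {"type":"object","properties":{"plan":{"type":"array"},"squeeze":{"type":"number"}},"required":["plan"]}

```bash
mkdir -p pics
python3 - <<'E'
from bench import ctrl
import cv2,numpy as np
s=ctrl.get_state(); print({k:np.round(v,4) for k,v in s.items()})
for n in ["side","top"]:
    c=ctrl.calibration(n); print(n,c)
    im=ctrl.get_image(n); cv2.imwrite(f"pics/{n}0.png",im[:,:,::-1])
for l in ["stopcock_box","cover_ridge"]:
    for n in ["top","side"]:
        for d in ctrl.cut_out(n,l)[:2]:
            print(n,l,d["score"],d["rect"])
            if n=="top":
                cnt,_=cv2.findContours(d["pixels"].astype(np.uint8),0,2)
                print(cv2.minAreaRect(max(cnt,key=cv2.contourArea)))
E
```

```text
{'time': np.float64(0.0), 'joint_positions': array([ 1.3481,  0.3218, -0.0701,  1.4517,  0.0226,  1.3708, -0.0569]), 'qd': array([ 0.002 , -0.0008,  0.0009,  0.    , -0.0013,  0.0001,  0.0012]), 'joint_torque': array([ 2.00000e-04, -4.91280e+01, -4.03400e-01, -3.12524e+01,
       -6.39000e-02,  4.38000e-02,  2.00000e-04]), 'position': array([ 0.1523, -0.6313,  0.2354]), 'tool_rot': array([-3.1177e+00, -3.7090e-01,  5.0000e-04]), 'ft_force': array([-0.0852,  0.5325, -0.9857]), 'torque': array([0.0086, 0.0118, 0.0655]), 'grip_width': np.float64(0.9997)}
side {'fov_y': 54.7160067114481, 'cx': 277.2275193121891, 'cy': 204.5863172089466, 'rvec': array([ 0.54447773, -2.48251902,  1.44545199]), 'tvec': array([0.32205881, 0.29079534, 0.93032804])}
top {'fov_y': 42.68091970760674, 'cx': 272.5939800798441, 'cy': 203.45043987405103, 'rvec': array([ 2.2342228 , -1.96687114,  0.21314051]), 'tvec': array([-0.29440108,  0.4371141 ,  1.6207526 ])}
top stopcock_box 0.94 [247.4, 151.2, 118.2, 112.3]
((305.4749755859375, 205.58985900878906), (102.93876647949219, 74.36043548583984), 36.11933898925781)
side stopcock_box 0.75 [236.5, 162.5, 110.5, 80.6]
top cover_ridge 0.59 [251.0, 176.2, 91.0, 83.5]
((296.760009765625, 217.8199920654297), (97.40000915527344, 37.20000457763672), 36.869895935058594)
side cover_ridge 0.85 [260.2, 173.7, 82.0, 34.5]
```

Run:
```python
import cv2
for n,(x0,y0,x1,y1) in {"side":(180,120,400,285),"top":(200,120,400,270)}.items():
    im=cv2.imread(f"pics/{n}0.png")
    cv2.imwrite(f"pics/{n}0c.png",cv2.resize(im[y0:y1,x0:x1],None,fx=3.6 if n=="side" else 4,fy=3.6 if n=="side" else 4,interpolation=cv2.INTER_CUBIC))
```

```text
(no output)
```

View pics/side0.png

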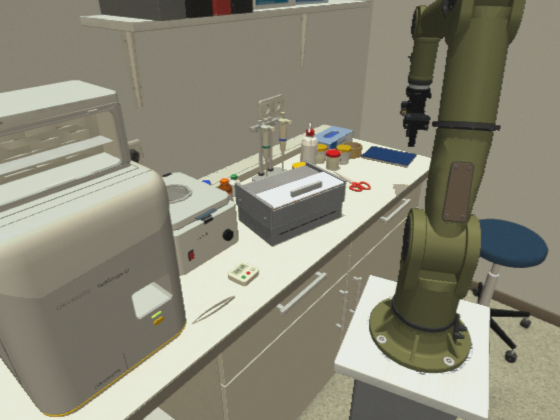

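View pics/top0.png

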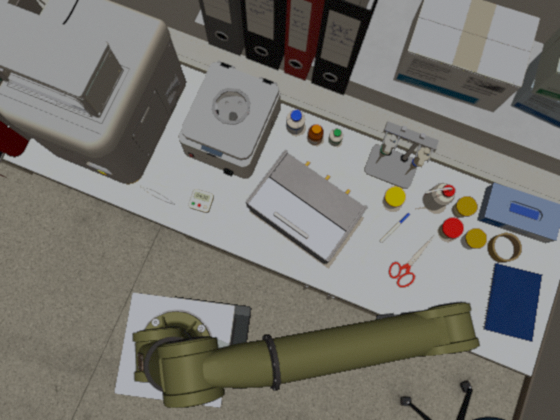

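```bash
ls pics
```

```text
side0.png
side0c.png
top0.png
top0c.png
```

View pics/top0c.png

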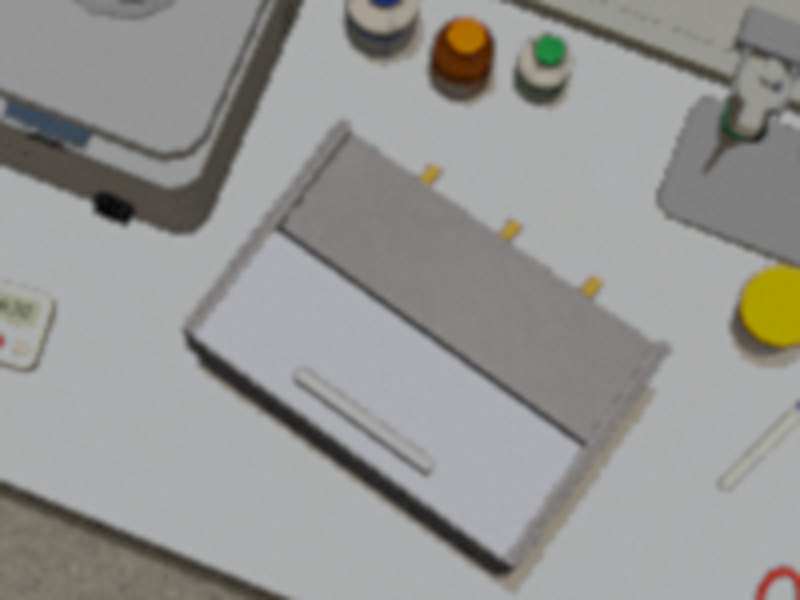

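View pics/side0c.png

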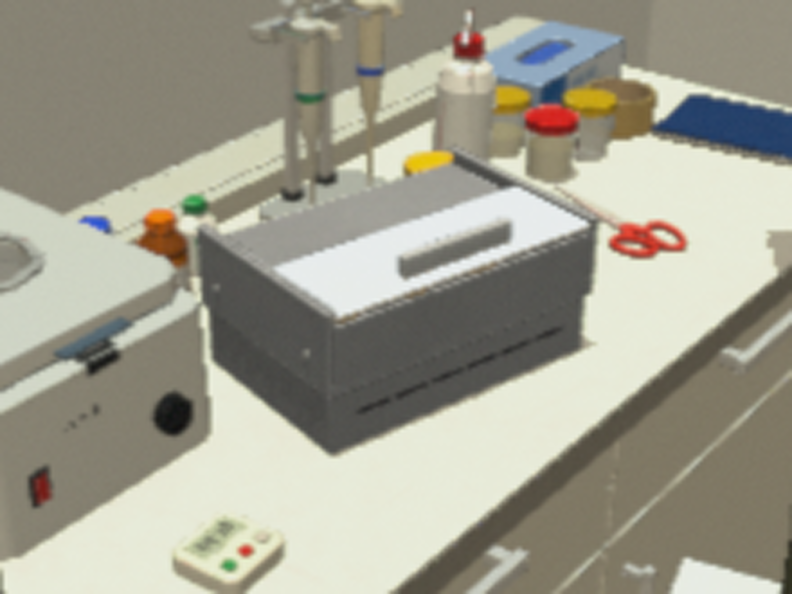

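```bash
cat > h.py <<'E'
import numpy as np,cv2
from scipy.spatial.transform import Rotation as R
H,W=420,560
def f_of(c): return H/2/np.tan(np.radians(c["fov_y"])/2)
def proj(c,P,fish=False):
    P=np.atleast_2d(P); q=R.from_rotvec(c["rvec"]).apply(P)+c["tvec"]; f=f_of(c)
    if not fish: return np.c_[c["cx"]+f*q[:,0]/q[:,2],c["cy"]+f*q[:,1]/q[:,2]]
    r=np.hypot(q[:,0],q[:,1]); th=np.arctan2(r,q[:,2]); return np.c_[c["cx"]+f*th*q[:,0]/r,c["cy"]+f*th*q[:,1]/r]
def box2w(p,P):
    P=np.atleast_2d(P)/1000.; c,s=np.cos(p[2]),np.sin(p[2])
    return np.c_[p[0]+c*P[:,0]-s*P[:,1],p[1]+s*P[:,0]+c*P[:,1],P[:,2]]
def ray(c,uv,fish=False):
    uv=np.asarray(uv,float);f=f_of(c);x,y=(uv[0]-c["cx"])/f,(uv[1]-c["cy"])/f
    if fish:
        r=np.hypot(x,y); d=np.array([x/r*np.sin(r),y/r*np.sin(r),np.cos(r)])
    else: d=np.array([x,y,1.])
    Rm=R.from_rotvec(c["rvec"]).inv(); return Rm.apply(-np.asarray(c["tvec"])),Rm.apply(d)
def atz(c,uv,z,fish=False):
    o,d=ray(c,uv,fish); return o+d*(z-o[2])/d[2]
E
python3 - <<'E'
from h import *
from bench import ctrl
from scipy.optimize import least_squares
ct,cs=ctrl.calibration("top"),ctrl.calibration("side")
T=lambda u,v:((u+.5)/4-.5+200,(v+.5)/4-.5+120)
S=lambda u,v:((u+.5)/3.6-.5+180,(v+.5)/3.6-.5+120)
obs=[(ct,T(343,123),(100,150,140)),(ct,T(188,333),(-100,150,140)),(ct,T(668,345),(100,-150,140)),(ct,T(510,575),(-100,-150,140)),
(cs,S(332,320),(-100,150,140)),(cs,S(201,229),(100,150,140)),(cs,S(595,222),(-100,-150,140)),(cs,S(455,148),(100,-150,140)),(cs,S(333,453),(-100,150,0))]
def res(p): return np.concatenate([proj(c,box2w(p,P))[0]-uv for c,uv,P in obs])
for g in ([.6,0,0],[.6,-.2,.5],[.6,-.2,-.5]):
    s=least_squares(res,g,loss="soft_l1"); print(s.x,s.cost); 
print(np.round(res(s.x).reshape(-1,2),1))
p=s.x
for uv in [(298,372),(430,470)]: # ridge ends front top edge-ish
    print(atz(ct,T(*uv),.15))
for P in [(-100,150,140),(-100,-150,140),(100,150,140),(100,-150,140),(-85.5,0,147),(4.5,0,147),(-30,-75,117),(-30,75,117),(-78,75,117)]:
    w=box2w(p,P)[0]; print(P,w.round(3),np.hypot(*w[:2]).round(3))
# cover slide est
for nm,c,uv,pt in [("plate rear",ct,T(278,228),.135),("plate rear r",ct,T(585,443),.135),("ridge L top",ct,T(298,374),.157),("ridge R top",ct,T(430,470),.157)]:
    w=atz(c,uv,pt); d=w[:2]-p[:2]; print(nm,(np.array([[np.cos(p[2]),np.sin(p[2])],[-np.sin(p[2]),np.cos(p[2])]])@d*1000).round(1))
for l in ["bench_timer","forceps","yellow_cup"]:
    for n,c in(("top",ct),):
        for d in ctrl.cut_out(n,l)[:2]:
            r=d["rect"]; print(l,d["score"],r,atz(c,(r[0]+r[2]/2,r[1]+r[3]/2),.02 if l!="yellow_cup" else .07).round(3))
E
```

```text
[ 0.45907227 -0.33444353 -0.49814782] 11.33722378483204
[ 0.45907228 -0.33444352 -0.49814771] 11.337223784892316
[ 0.45907227 -0.33444353 -0.49814781] 11.33722378483263
[[-1.9 -0.8]
 [-2.8 -0.3]
 [ 0.4  1.2]
 [ 1.1 -0.8]
 [-0.  -0.9]
 [-0.8 -0.9]
 [ 2.6 -1.7]
 [ 1.  -1. ]
 [ 0.1  2.6]]
[ 0.42243716 -0.24695228  0.15      ]
[ 0.36339519 -0.34987188  0.15      ]
(-100, 150, 140) [ 0.443 -0.155  0.14 ] 0.469
(-100, -150, 140) [ 0.3   -0.418  0.14 ] 0.515
(100, 150, 140) [ 0.619 -0.25   0.14 ] 0.667
(100, -150, 140) [ 0.475 -0.514  0.14 ] 0.7
(-85.5, 0, 147) [ 0.384 -0.294  0.147] 0.483
(4.5, 0, 147) [ 0.463 -0.337  0.147] 0.572
(-30, -75, 117) [ 0.397 -0.386  0.117] 0.554
(-30, 75, 117) [ 0.469 -0.254  0.117] 0.533
(-78, 75, 117) [ 0.426 -0.231  0.117] 0.485
plate rear [  8.1 136.7]
plate rear r [   7.9 -138.7]
ridge L top [-76.3  57.7]
ridge R top [-77.8 -59.5]
bench_timer 0.85 [189.3, 189.6, 24.2, 21.8] [ 0.458 -0.012  0.02 ]
yellow_cup 0.94 [382.2, 188.4, 26.9, 17.3] [ 0.534 -0.609  0.07 ]
```

```bash
cat > ov.py <<'E'
from h import *
def lines(slide=8):
    L=[]
    for z in (0,140):
        q=[(-100,-150,z),(100,-150,z),(100,150,z),(-100,150,z)]
        L+=[(q[i],q[(i+1)%4],(0,255,0)) for i in range(4)]
    L+=[((x,y,0),(x,y,140),(0,255,0)) for x in(-100,100) for y in (-150,150)]
    a,b=-85.5+slide,-74.5+slide
    q=[(a,-60,157),(b,-60,157),(b,60,157),(a,60,157)]
    L+=[(q[i],q[(i+1)%4],(0,0,255)) for i in range(4)]
    q=[(a-14.5,-141,135),(slide,-141,135),(slide,141,135),(a-14.5,141,135)]
    L+=[(q[i],q[(i+1)%4],(255,0,0)) for i in range(4)]
    return L
def draw(im,c,p,crop,s,slide=8,fish=False,extra=()):
    x0,y0,x1,y1=crop
    o=cv2.resize(im[y0:y1,x0:x1],None,fx=s,fy=s,interpolation=cv2.INTER_CUBIC)
    for A,B,col in lines(slide)+list(extra):
        P=np.linspace(A,B,20); uv=proj(c,box2w(p,P),fish)
        uv=((uv+.5-[x0,y0])*s-.5).round().astype(int)
        cv2.polylines(o,[uv.reshape(-1,1,2)],False,col,1)
    return o
E
python3 - <<'E'
from ov import *
from bench import ctrl
p=[.45907,-.33444,-.49815]
for n,cr,s in (("top",(230,130,390,270),5),("side",(200,130,400,270),4)):
    cv2.imwrite(f"pics/{n}ov.png",draw(cv2.imread(f"pics/{n}0.png"),ctrl.calibration(n),p,cr,s)[:600])
E
```

```text
(no output)
```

View pics/topov.png

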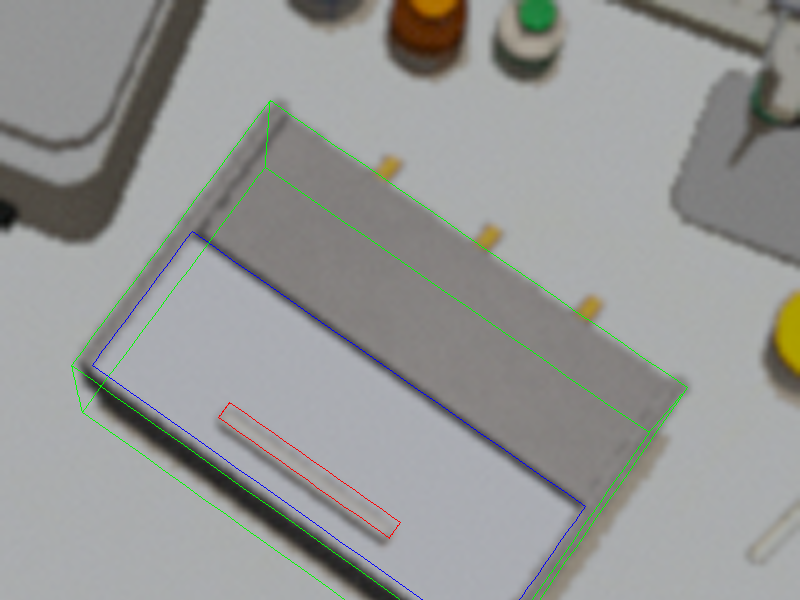

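View pics/sideov.png

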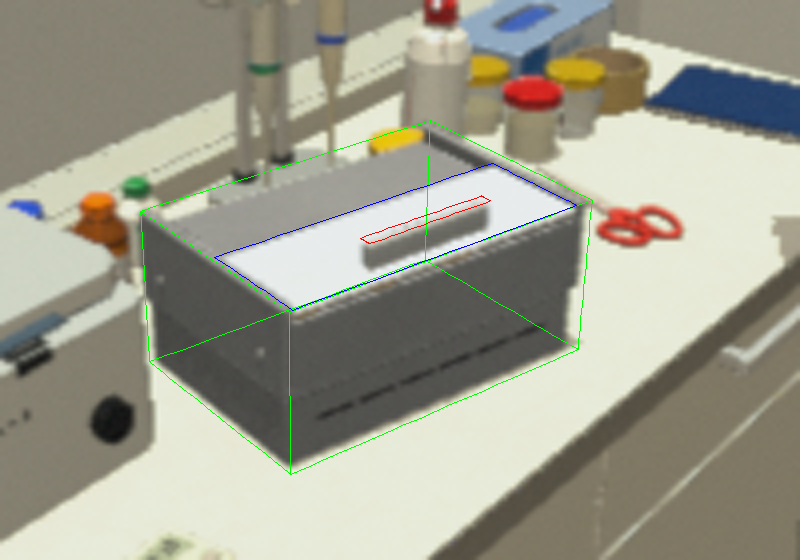

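```bash
cat >> h.py <<'E'
P0=np.array([.45907,-.33444,-.49815])
def goto(box,p,down_yaw=True,zw=None):
    """print shift+turn in tool frame from current measured pose to TCP at box coords (mm), tool x along box x"""
    from bench import ctrl
    s=ctrl.get_state(); Rc=R.from_rotvec(s["tool_rot"])
    Rt=R.from_euler("z",p[2])*R.from_euler("x",np.pi)
    t=box2w(p,box)[0]
    print("turn",(Rc.inv()*Rt).as_rotvec().round(4),"shift",Rc.inv().apply(t-s["position"]).round(4))
E
python3 - <<'E'
from h import *
goto((-125,0,235),P0)
E
```

```text
turn [-0.00e+00  1.00e-04  7.35e-01] shift [ 0.2751 -0.301   0.0015]
```

step_arm:
  plan:
    - [[0, 0, 0.12], [0.04, -0.043, 0], 255]
    - [[0, 0, 0.27], [0.08, -0.087, 0], 255]
    - [[0, 0, 0.42], [0.12, -0.131, 0], 255]
    - [[0, 0, 0.57], [0.16, -0.175, 0], 255]
    - [[0, 0, 0.7], [0.2, -0.219, 0], 255]
    - [[0, 0, 0.735], [0.24, -0.262, 0], 255]
    - [[0, 0, 0.735], [0.275, -0.301, 0.0015], 255]
    - [[0, 0, 0.735], [0.275, -0.301, 0.0015], 255]
    - [[0, 0, 0.735], [0.275, -0.301, 0.0015], 255]
    - [[0, 0, 0.735], [0.275, -0.301, 0.0015], 255]
  squeeze: 20

```text
time: 1.7
position: [0.3484, -0.2761, 0.235]
tool_rot: [3.043, -0.778, -0.0]
ft_force: [-0.5, 0.9, 0.3]
grip_width: 0.016
```

Run:
```python
from ov import *
from bench import ctrl
s=ctrl.get_state(); print({k:np.round(s[k],4) for k in("time","position","tool_rot","ft_force","grip_width","joint_positions")})
c=ctrl.calibration("wrist"); im=ctrl.get_image("wrist")[:,:,::-1].copy(); print(c)
cv2.imwrite("pics/w1.png",im); cv2.imwrite("pics/w1o.png",draw(im,c,P0,(0,0,560,420),1.4,6,True))
goto((-125,0,235),P0)
```

```text
{'time': np.float64(1.7), 'position': array([ 0.3484, -0.2761,  0.235 ]), 'tool_rot': array([ 3.0435e+00, -7.7840e-01, -1.0000e-04]), 'ft_force': array([-0.4947,  0.9216,  0.2862]), 'grip_width': np.float64(0.0164), 'joint_positions': array([ 0.9728, -0.1092, -0.3351,  1.9205, -0.0368,  1.3244, -1.423 ])}
{'fov_y': 65.70646984690485, 'cx': 275.16324949352804, 'cy': 211.69824022197608, 'rvec': array([-1.51938819,  2.5652159 ,  0.35404309]), 'tvec': array([-0.07402216,  0.38985703,  0.50751949])}
turn [-0.      0.0001 -0.0027] shift [ 0.0001 -0.0015 -0.    ]
```

View pics/w1o.png

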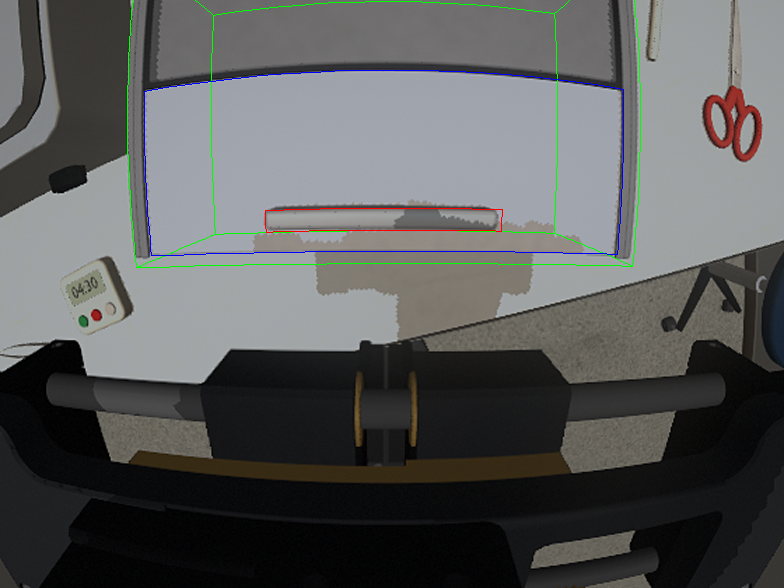

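step_arm:
  plan:
    - [[0, 0, 0], [0, 0, 0.04], 255]
    - [[0, 0, 0], [0, 0, 0.078], 255]
    - [[0, 0, 0], [0.01, 0, 0.078], 255]
    - [[0, 0, 0], [0.02, 0, 0.078], 255]
    - [[0, 0, 0], [0.03, 0, 0.078], 255]
    - [[0, 0, 0], [0.04, 0, 0.078], 255]
    - [[0, 0, 0], [0.05, 0, 0.078], 255]
    - [[0, 0, 0], [0.06, 0, 0.078], 255]
    - [[0, 0, 0], [0.07, 0, 0.078], 255]
    - [[0, 0, 0], [0.08, 0, 0.078], 255]

```text
time: 3.0
position: [0.4198, -0.3135, 0.157]
tool_rot: [3.044, -0.775, -0.0]
ft_force: [-2.9, 1.1, 2.2]
grip_width: 0.003
```

Run:
```python
from ov import *
from bench import ctrl
s=ctrl.get_state(); print({k:np.round(s[k],4) for k in("time","position","tool_rot","ft_force","grip_width","joint_positions")})
c=ctrl.calibration("wrist"); im=ctrl.get_image("wrist")[:,:,::-1].copy()
cv2.imwrite("pics/w2.png",im); cv2.imwrite("pics/w2o.png",draw(im,c,P0,(0,0,560,420),1.4,46,True))
goto((-5,0,157),P0)
```

```text
{'time': np.float64(3.0), 'position': array([ 0.4198, -0.3135,  0.157 ]), 'tool_rot': array([ 3.0443e+00, -7.7470e-01, -4.0000e-04]), 'ft_force': array([-2.942 ,  1.0601,  2.2073]), 'grip_width': np.float64(0.0026), 'joint_positions': array([ 0.9315,  0.129 , -0.365 ,  1.8536,  0.0503,  1.168 , -1.5196])}
turn [-0.0001 -0.0017  0.    ] shift [ 0.0381 -0.0001  0.0001]
```

View pics/w2o.png

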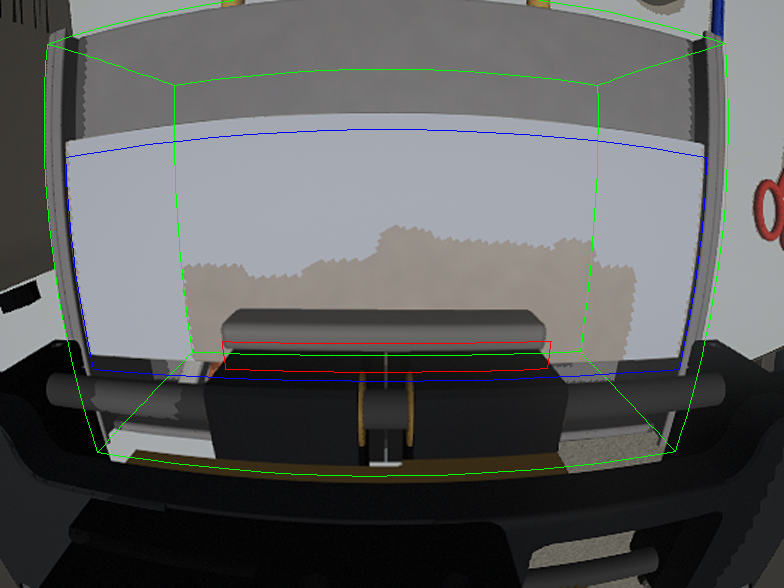

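step_arm:
  plan:
    - [[0, 0, 0], [0.008, 0, 0], 255]
    - [[0, 0, 0], [0.016, 0, 0], 255]
    - [[0, 0, 0], [0.024, 0, 0], 255]
    - [[0, 0, 0], [0.03, 0, 0], 255]
    - [[0, 0, 0], [0.034, 0, 0], 255]
    - [[0, 0, 0], [0.037, 0, 0], 255]
    - [[0, 0, 0], [0.039, 0, 0], 255]
    - [[0, 0, 0], [0.04, 0, 0], 255]
    - [[0, 0, 0], [0.041, 0, 0], 255]
    - [[0, 0, 0], [0.041, 0, 0], 255]

```text
time: 4.3
position: [0.4554, -0.3327, 0.1569]
tool_rot: [3.044, -0.775, 0.0]
ft_force: [-2.4, -1.1, -1.0]
grip_width: 0.001
```

Run:
```python
from ov import *
from bench import ctrl
s=ctrl.get_state(); print({k:np.round(s[k],4) for k in("time","position","tool_rot","ft_force","grip_width","joint_positions")})
c=ctrl.calibration("wrist"); im=ctrl.get_image("wrist")[:,:,::-1].copy()
cv2.imwrite("pics/w3.png",im); cv2.imwrite("pics/w3o.png",draw(im,c,P0,(0,0,560,420),1.4,90,True))
goto((-5,0,157),P0)
```

```text
{'time': np.float64(4.3), 'position': array([ 0.4554, -0.3327,  0.1569]), 'tool_rot': array([ 3.0444, -0.7745,  0.    ]), 'ft_force': array([-2.4036, -1.0934, -0.9526]), 'grip_width': np.float64(0.0009), 'joint_positions': array([ 0.9078,  0.2136, -0.3654,  1.7603,  0.0821,  1.1825, -1.5502])}
turn [ 0.0001 -0.0001 -0.0001] shift [-0.0009 -0.0002 -0.0001]
```

View pics/w3o.png

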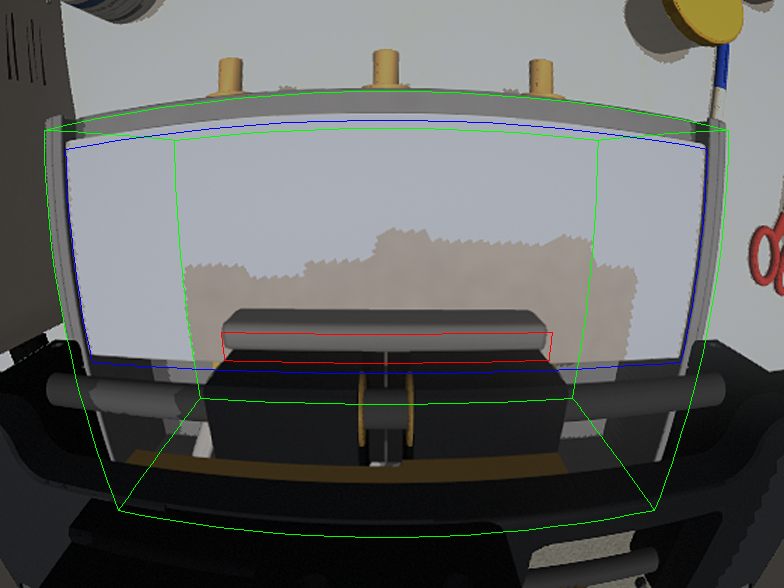

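step_arm:
  plan:
    - [[0, 0, 0], [0.001, 0, 0], 255]
    - [[0, 0, 0], [0.002, 0, 0], 255]
    - [[0, 0, 0], [0.003, 0, 0], 255]
    - [[0, 0, 0], [0.004, 0, 0], 255]
    - [[0, 0, 0], [0.004, 0, 0], 255]
    - [[0, 0, 0], [0.005, 0, 0], 255]
    - [[0, 0, 0], [0.005, 0, 0], 255]
    - [[0, 0, 0], [0.006, 0, 0], 255]
    - [[0, 0, 0], [0.006, 0, 0], 255]
    - [[0, 0, 0], [0.006, 0, 0], 255]

```text
time: 5.6
position: [0.4572, -0.3337, 0.157]
tool_rot: [-3.043, 0.775, 0.014]
ft_force: [-12.7, 5.0, 7.9]
grip_width: 0.005
```

step_arm:
  plan:
    - [[0, 0, 0], [-0.01, 0, 0], 255]
    - [[0, 0, 0], [-0.03, 0, -0.01], 255]
    - [[0, 0, 0], [-0.05, 0, -0.04], 255]
    - [[0, 0, 0], [-0.08, 0, -0.07], 255]
    - [[0, 0, 0], [-0.11, 0, -0.08], 255]
    - [[0, 0, 0], [-0.13, 0, -0.08], 255]
    - [[0, 0, 0], [-0.13, 0, -0.08], 255]
    - [[0, 0, 0], [-0.13, 0, -0.08], 255]
    - [[0, 0, 0], [-0.13, 0, -0.08], 255]
    - [[0, 0, 0], [-0.13, 0, -0.08], 255]

```text
time: 6.85
position: [0.347, -0.2734, 0.2368]
tool_rot: [-3.044, 0.774, 0.0]
ft_force: [0.9, -0.4, -0.2]
grip_width: 0.002
```

Run:
```python
from ov import *
from bench import ctrl
s=ctrl.get_state(); print({k:np.round(s[k],4) for k in("time","position","tool_rot","ft_force","grip_width","joint_positions")})
c=ctrl.calibration("wrist"); im=ctrl.get_image("wrist")[:,:,::-1].copy()
np.save("w4c.npy",c,allow_pickle=True)
for l in ["marked_valve_handle","plain_valve_1_tip","cover"]:
    for d in ctrl.cut_out("wrist",l)[:3]: print(l,d["score"],d["rect"])
ex=[]
for y in(-75,0,75):
    ex+=[((-30,y,125),(-78,y,125),(0,255,255)),((-39,y,125),(-21,y,125),(0,255,255)),((-30,y-9,125),(-30,y+9,125),(0,255,255))]
cv2.imwrite("pics/w4.png",im); cv2.imwrite("pics/w4o.png",draw(im,c,P0,(0,0,560,420),1.4,90,True,ex))
cv2.imwrite("pics/w4x.png",cv2.resize(im,None,fx=1.42,fy=1.42,interpolation=cv2.INTER_CUBIC))
```

```text
{'time': np.float64(6.85), 'position': array([ 0.347 , -0.2734,  0.2368]), 'tool_rot': array([-3.0444e+00,  7.7370e-01,  2.0000e-04]), 'ft_force': array([ 0.8522, -0.4445, -0.1751]), 'grip_width': np.float64(0.0017), 'joint_positions': array([ 0.9797, -0.1163, -0.3422,  1.9228, -0.0405,  1.3288, -1.4192])}
marked_valve_handle 0.67 [242.3, 77.0, 44.9, 69.5]
plain_valve_1_tip 0.59 [336.4, 78.1, 41.5, 68.2]
```

View pics/w4o.png

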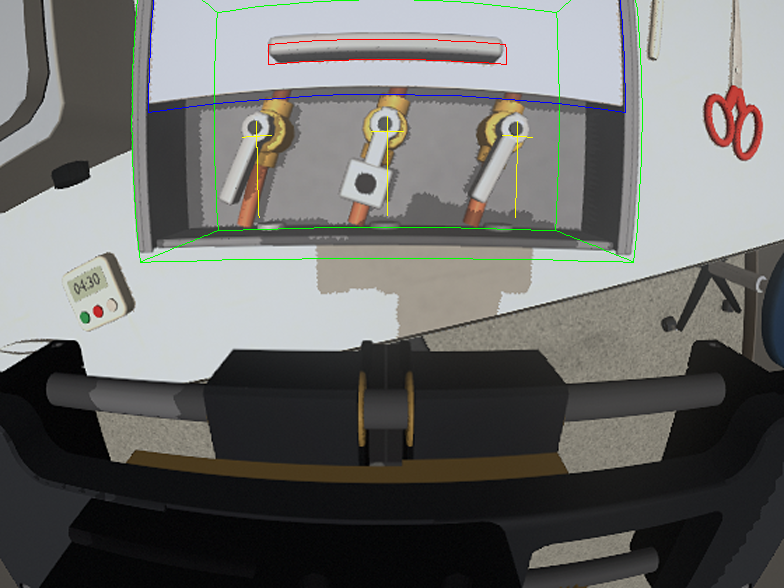

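View pics/w4x.png

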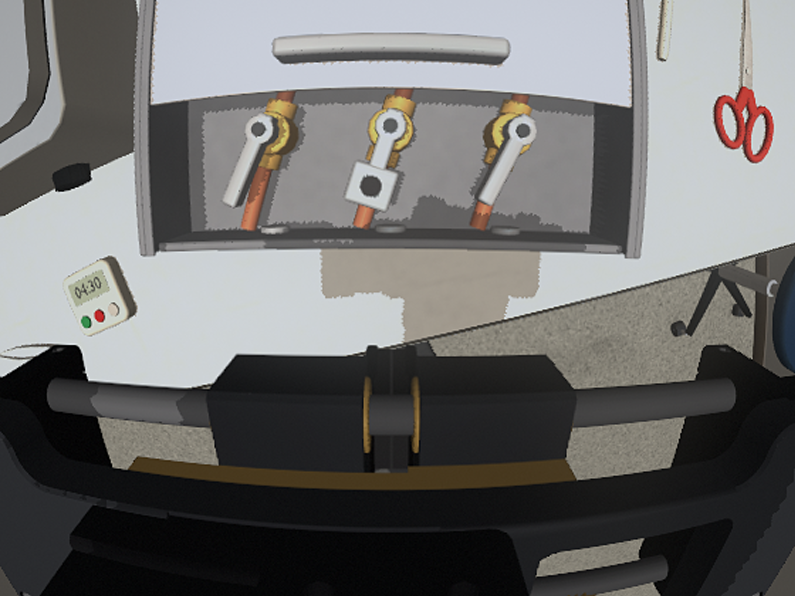

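Run:
```python
from h import *
c=np.load("w4c.npy",allow_pickle=True).item()
def b(uv,z,s=1.4):
    w=atz(c,((uv[0]+.5)/s-.5,(uv[1]+.5)/s-.5),z,True); d=w[:2]-P0[:2]; cc,ss=np.cos(P0[2]),np.sin(P0[2])
    return (np.array([cc*d[0]+ss*d[1],-ss*d[0]+cc*d[1]])*1000).round(1)
for n,uv,z in [("hubL",(259,127),.125),("hubM",(385,124),.125),("hubR",(515.5,127.5),.125),("hole",(365.5,183),.125),("tipL",(231,201),.125),("tipR",(480,199),.125),("platefrontL",(149,103),.135),("platefrontR",(624,105),.135),("ridgeL",(268,52),.15),("wallfl",(147,250),.14),("wallfr",(625,252),.14),("frontwall top in",(385,237),.126)]: print(n,b(uv,z))
```

```text
hubL [-24.9  73.4]
hubM [-25.7   1. ]
hubR [-25.1 -74.1]
hole [-59.5  12. ]
tipL [-67.6  91.8]
tipR [-67.8 -53.6]
platefrontL [ -4.5 140.4]
platefrontR [  -5.6 -140.4]
ridgeL [13.  61.8]
wallfl [-92.9 143.6]
wallfr [ -94.1 -143. ]
frontwall top in [-90.4   1. ]
```

Run:
```python
import cv2
im=cv2.imread("pics/w4.png")[50:195,90:470]
cv2.imwrite("pics/w4z.png",cv2.resize(im,None,fx=2.1,fy=2.1*1,interpolation=cv2.INTER_CUBIC))
from bench import ctrl
a=ctrl.get_image("top")[130:270,230:390,::-1]
cv2.imwrite("pics/t4.png",cv2.resize(a,None,fx=4.2,fy=4.2,interpolation=cv2.INTER_CUBIC))
```

```text
(no output)
```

View pics/w4z.png

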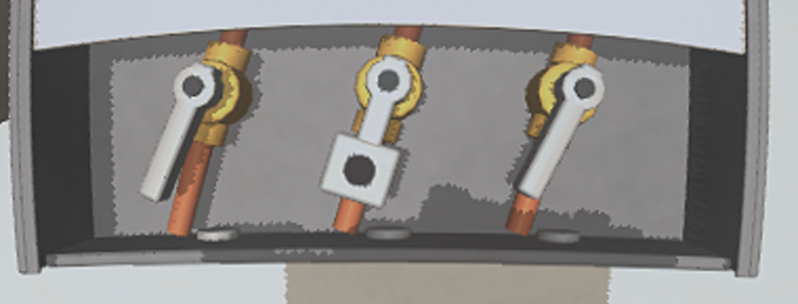

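View pics/t4.png

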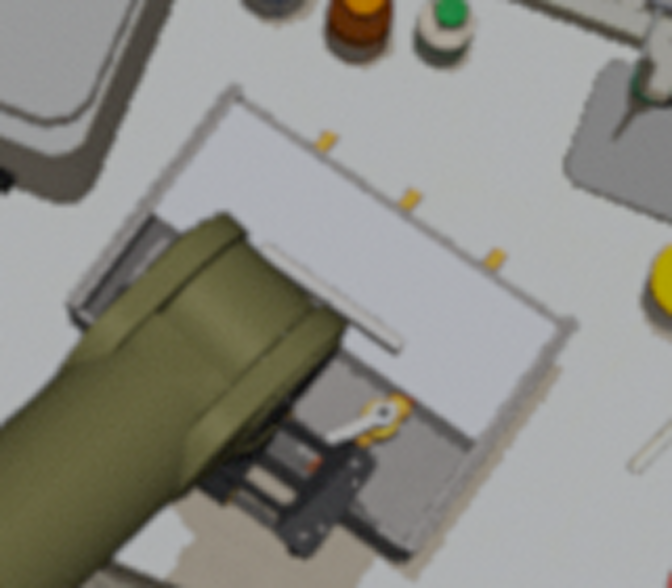

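```bash
cat > path.py <<'E'
from h import *
P1=np.array([P0[0]+.0043*np.cos(P0[2]),P0[1]+.0043*np.sin(P0[2]),P0[2]])
def center(th,r,yaw,clear=0,hw=9.5,hl=15):
    u=np.array([-np.cos(th),np.sin(th)]);n=np.array([np.sin(th),np.cos(th)])
    c,s=np.cos(yaw),np.sin(yaw); xh=np.array([c,s]);lh=np.array([-s,c])
    return np.array([-30,0])+r*u-(13+clear)*n-hw*xh-hl*lh
def corners(cn,yaw):
    c,s=np.cos(yaw),np.sin(yaw);return np.array([cn+a*np.array([c,s])+b*np.array([-s,c]) for a in(-9.5,9.5) for b in(-15,15)])
E
python3 - <<'E'
from path import *
p=[]
for th in np.r_[.3,np.arange(.4,1.91,.15)]:
    r=31+5*np.clip((th-.5)/1,0,1); yaw=-.3*np.clip((th-.9)/.7,0,1)
    cl=6 if th==.3 else 0
    cn=center(th,r,yaw,cl); k=corners(cn,yaw); print(round(th,2),round(yaw,3),cn.round(1),"x",k[:,0].min().round(1),k[:,0].max().round(1),"y",k[:,1].min().round(1),k[:,1].max().round(1))
goto((-79,-24,235),P1)
E
```

```text
0.3 -0.0 [-74.7 -24. ] x -84.2 -65.2 y -39.0 -9.0
0.4 -0.0 [-73.1 -14.9] x -82.6 -63.6 y -29.9 0.1
0.55 -0.0 [-72.9  -9.7] x -82.4 -63.4 y -24.7 5.3
0.7 -0.0 [-72.3  -4.3] x -81.8 -62.8 y -19.3 10.7
0.85 -0.0 [-70.9   1. ] x -80.4 -61.4 y -14.0 16.0
1.0 -0.043 [-69.2   6.6] x -79.3 -59.0 y -8.8 22.0
1.15 -0.107 [-66.9  12.1] x -78.0 -55.9 y -3.9 28.0
1.3 -0.171 [-63.8  17.1] x -75.7 -51.9 y 0.7 33.5
1.45 -0.236 [-60.   21.6] x -72.7 -47.2 y 4.8 38.4
1.6 -0.3 [-55.5  24.8] x -69.0 -41.9 y 7.7 42.0
1.75 -0.3 [-49.9  26.2] x -63.4 -36.4 y 9.1 43.4
1.9 -0.3 [-44.2  26.7] x -57.7 -30.7 y 9.6 43.9
turn [-0.0001  0.0001  0.    ] shift [0.0532 0.0239 0.0019]
```

step_arm:
  plan:
    - [[0, 0, 0], [0.03, 0.013, 0], 255]
    - [[0, 0, 0], [0.056, 0.025, 0.002], 255]
    - [[0, 0, 0], [0.056, 0.025, 0.03], 255]
    - [[0, 0, 0], [0.056, 0.025, 0.06], 255]
    - [[0, 0, 0], [0.056, 0.025, 0.072], 255]
    - [[0, 0, 0], [0.056, 0.025, 0.072], 255]
    - [[0, 0, 0], [0.056, 0.025, 0.072], 255]
    - [[0, 0, 0], [0.056, 0.025, 0.072], 255]
    - [[0, 0, 0], [0.056, 0.025, 0.072], 255]
    - [[0, 0, 0], [0.056, 0.025, 0.072], 255]

```text
time: 8.35
position: [0.3839, -0.3221, 0.1654]
tool_rot: [3.044, -0.774, 0.001]
ft_force: [-0.5, 0.5, -0.2]
grip_width: 0.006
```

```bash
cat > look.py <<'E'
import sys
from ov import *
from path import *
from bench import ctrl
n=sys.argv[1]
s=ctrl.get_state(); print({k:np.round(s[k],4) for k in("time","position","tool_rot","ft_force","grip_width")})
for cam in sys.argv[2:]:
    c=ctrl.calibration(cam); im=ctrl.get_image(cam)[:,:,::-1].copy(); cv2.imwrite(f"pics/{cam}{n}.png",im)
    if cam=="wrist":
        cv2.imwrite(f"pics/wrist{n}o.png",draw(im,c,P1,(0,0,560,420),1.4,90,True))
    else:
        q=proj(c,box2w(P1,(-30,0,120)))[0].astype(int); x,y=q; o=cv2.resize(im[y-70:y+70,x-90:x+90],None,fx=4.2,fy=4.2,interpolation=cv2.INTER_CUBIC); cv2.imwrite(f"pics/{cam}{n}o.png",o)
t=s["position"][:2]-P1[:2]; cc,ss=np.cos(P1[2]),np.sin(P1[2])
Rm=R.from_rotvec(s["tool_rot"]).as_matrix()
print("TCP box",(np.array([cc*t[0]+ss*t[1],-ss*t[0]+cc*t[1]])*1000).round(1),s["position"][2],"yaw rel",np.arctan2(Rm[1,0],Rm[0,0])-P1[2])
E
python3 look.py 5 wrist side
```

```text
{'time': np.float64(8.35), 'position': array([ 0.3839, -0.3221,  0.1654]), 'tool_rot': array([ 3.0443e+00, -7.7430e-01,  6.0000e-04]), 'ft_force': array([-0.5238,  0.5158, -0.1801]), 'grip_width': np.float64(0.0057)}
TCP box [-76.2 -25.1] 0.16535850622245923 yaw rel 3.04095295083906e-06
```

View pics/wrist5o.png

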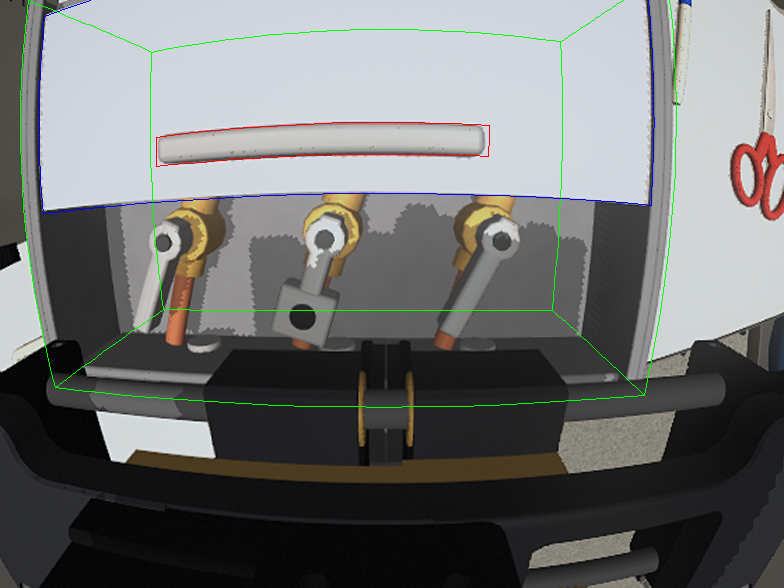

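View pics/side5o.png

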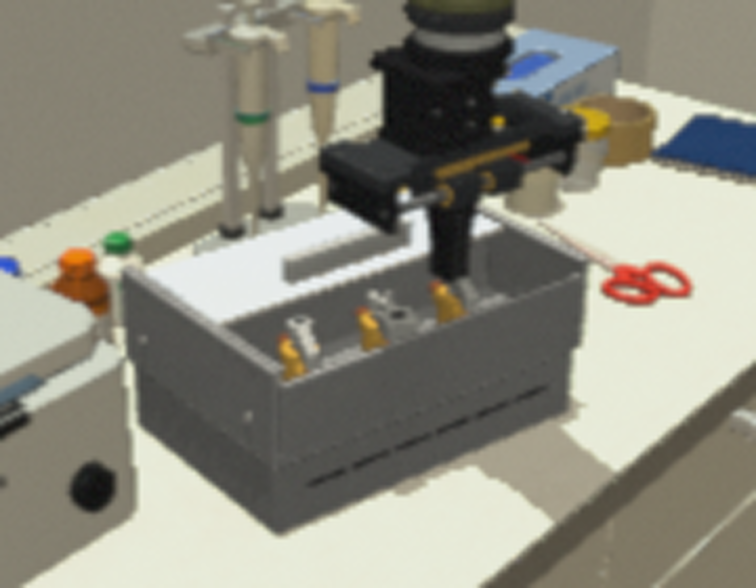

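step_arm:
  plan:
    - [[0, 0, 0], [0, 0, 0.01], 255]
    - [[0, 0, 0], [0, 0, 0.02], 255]
    - [[0, 0, 0], [0, 0, 0.03], 255]
    - [[0, 0, 0], [0, 0, 0.039], 255]
    - [[0, 0, 0], [0, 0, 0.039], 255]
    - [[0, 0, 0], [0, 0, 0.039], 255]
    - [[0, 0, 0], [0, 0, 0.039], 255]
    - [[0, 0, 0], [0, 0, 0.039], 255]
    - [[0, 0, 0], [0, 0, 0.039], 255]
    - [[0, 0, 0], [0, 0, 0.039], 255]

```text
time: 9.7
position: [0.3838, -0.3221, 0.1261]
tool_rot: [3.044, -0.774, 0.0]
ft_force: [0.3, 0.1, 0.5]
grip_width: 0.005
```

```bash
python3 look.py 6 wrist side
```

```text
{'time': np.float64(9.7), 'position': array([ 0.3838, -0.3221,  0.1261]), 'tool_rot': array([ 3.0444e+00, -7.7440e-01,  2.0000e-04]), 'ft_force': array([0.3405, 0.1478, 0.5261]), 'grip_width': np.float64(0.0055)}
TCP box [-76.3 -25.1] 0.1261383899694244 yaw rel -3.2977687819402135e-05
```

View pics/wrist6o.png

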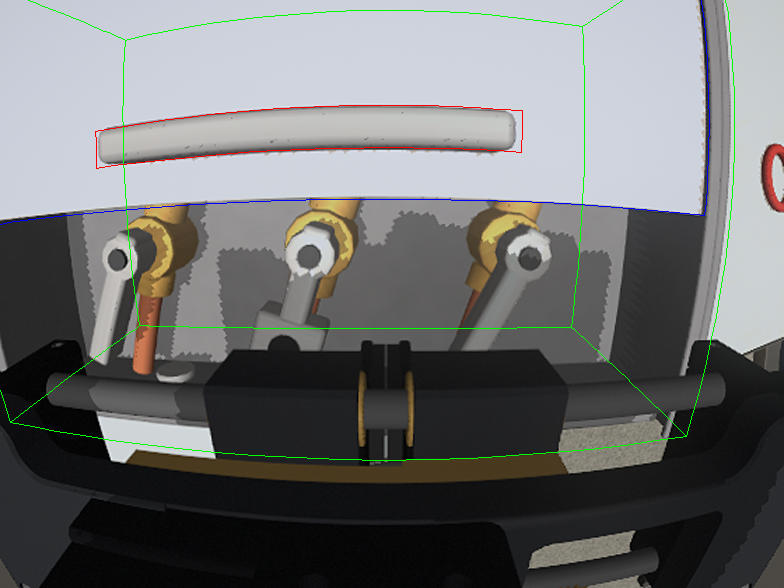

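View pics/side6o.png

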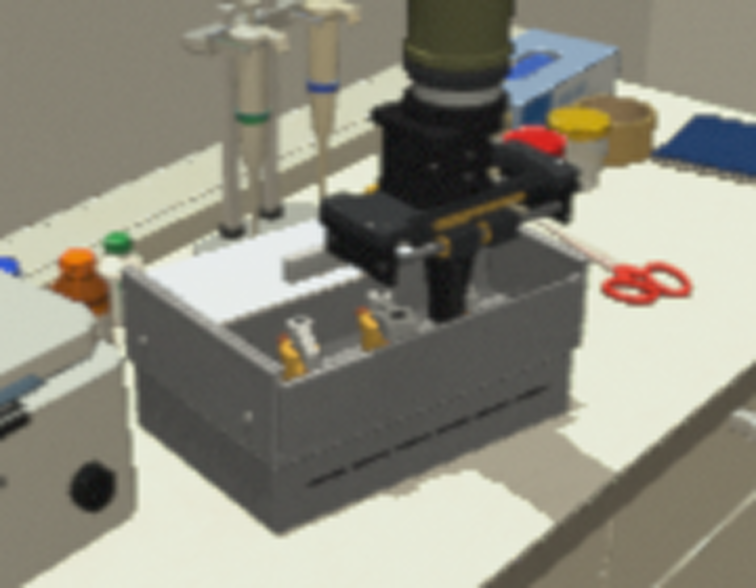

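step_arm:
  plan:
    - [[0, 0, 0], [0.0015, -0.005, 0], 255]
    - [[0, 0, 0], [0.003, -0.01, 0], 255]
    - [[0, 0, 0], [0.0035, -0.0155, 0], 255]
    - [[0, 0, 0], [0.004, -0.021, 0], 255]
    - [[0, 0, 0], [0.0055, -0.026, 0], 255]
    - [[0, 0, 0.043], [0.007, -0.0315, 0], 255]
    - [[0, 0, 0.107], [0.0095, -0.037, 0], 255]
    - [[0, 0, 0.14], [0.011, -0.04, 0], 255]
    - [[0, 0, 0.171], [0.0125, -0.042, 0], 255]
    - [[0, 0, 0.171], [0.0125, -0.042, 0], 255]

```text
time: 11.05
position: [0.415, -0.2906, 0.126]
tool_rot: [-2.967, 1.031, 0.0]
ft_force: [-1.8, -1.6, 1.5]
grip_width: 0.003
```

```bash
python3 look.py 7 wrist side
```

```text
{'time': np.float64(11.05), 'position': array([ 0.415 , -0.2906,  0.126 ]), 'tool_rot': array([-2.9671e+00,  1.0309e+00,  4.0000e-04]), 'ft_force': array([-1.7708, -1.5685,  1.4754]), 'grip_width': np.float64(0.0034)}
TCP box [-63.9  17.4] 0.12598562594295487 yaw rel -0.17063209480259045
```

View pics/wrist7o.png

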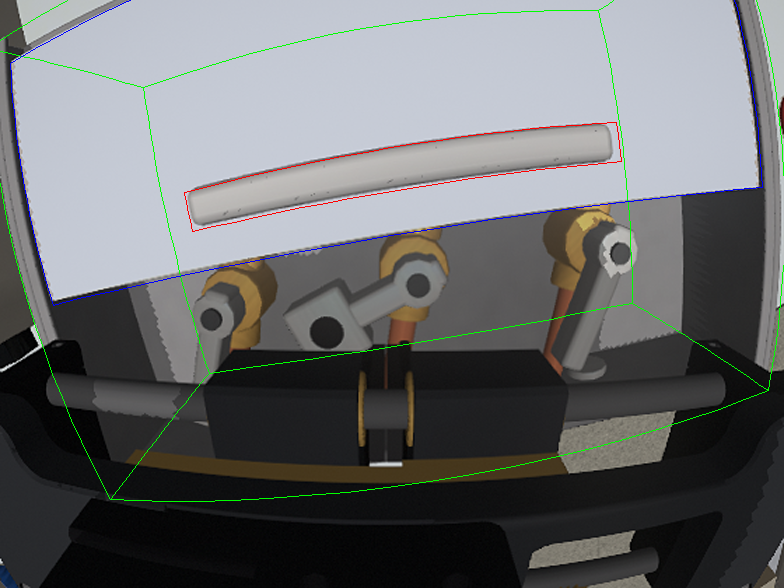

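View pics/side7o.png

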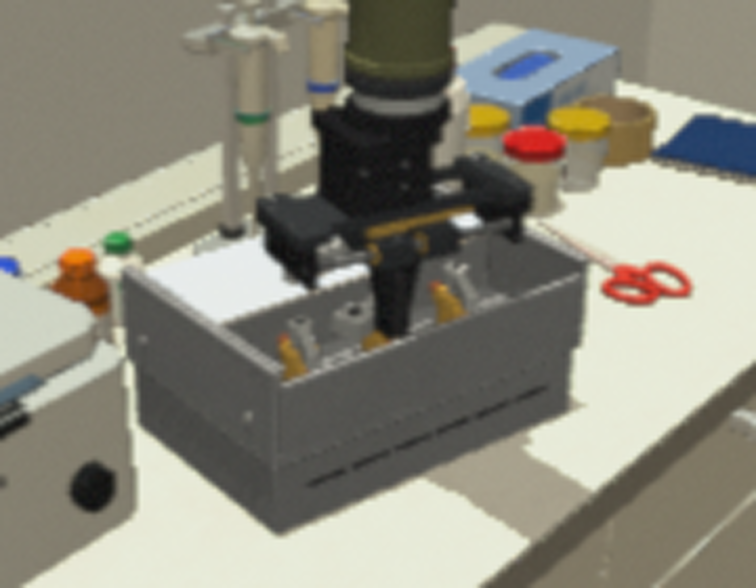

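step_arm:
  plan:
    - [[0, 0, 0.03], [0.0016, -0.0024, 0], 255]
    - [[0, 0, 0.065], [0.0031, -0.0048, 0], 255]
    - [[0, 0, 0.1], [0.005, -0.007, 0], 255]
    - [[0, 0, 0.129], [0.007, -0.0087, 0], 255]
    - [[0, 0, 0.129], [0.0085, -0.0095, 0], 255]
    - [[0, 0, 0.129], [0.0085, -0.0095, 0], 255]
    - [[0, 0, 0.129], [0.0085, -0.0095, 0], 255]
    - [[0, 0, 0.129], [0.0085, -0.0095, 0], 255]
    - [[0, 0, 0.129], [0.0085, -0.0095, 0], 255]
    - [[0, 0, 0.129], [0.0085, -0.0095, 0], 255]

```text
time: 12.4
position: [0.4277, -0.2885, 0.126]
tool_rot: [-2.895, 1.22, -0.0]
ft_force: [-0.1, 2.8, 1.2]
grip_width: 0.008
```

```bash
python3 look.py 8 wrist
```

```text
{'time': np.float64(12.4), 'position': array([ 0.4277, -0.2885,  0.126 ]), 'tool_rot': array([-2.8945e+00,  1.2201e+00, -3.0000e-04]), 'ft_force': array([-0.1378,  2.8163,  1.1611]), 'grip_width': np.float64(0.0077)}
TCP box [-53.8  25.3] 0.12602692505859214 yaw rel -0.2996658802654326
```

View pics/wrist8o.png

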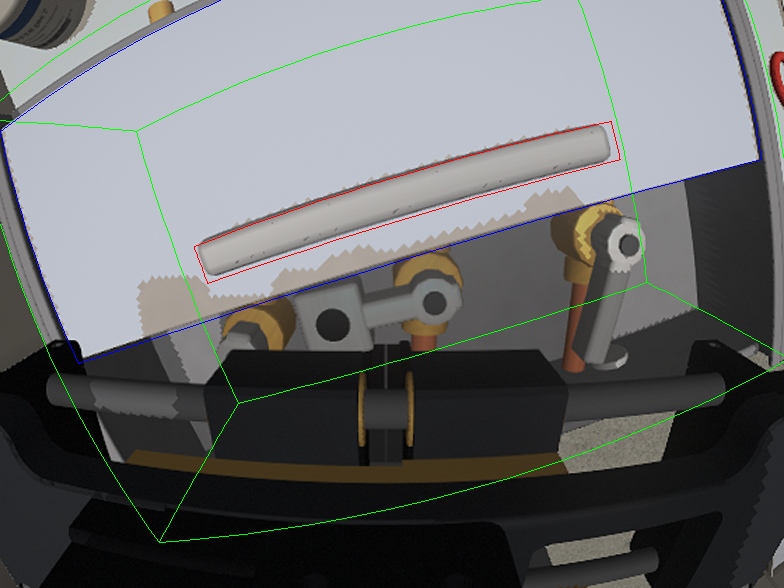

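step_arm:
  plan:
    - [[0, 0, 0], [0.001, -0.0005, 0], 255]
    - [[0, 0, 0], [0.002, -0.001, 0], 255]
    - [[0, 0, 0], [0.003, -0.0015, 0], 255]
    - [[0, 0, 0], [0.0035, -0.002, 0], 255]
    - [[0, 0, 0], [0.0045, -0.0025, 0], 255]
    - [[0, 0, 0], [0.0045, -0.0025, 0], 255]
    - [[0, 0, 0], [0.0045, -0.0025, 0], 255]
    - [[0, 0, 0], [0.0045, -0.0025, 0], 255]
    - [[0, 0, 0], [0.0045, -0.0025, 0], 255]
    - [[0, 0, 0], [0.0045, -0.0025, 0], 255]

```text
time: 13.7
position: [0.4324, -0.2897, 0.126]
tool_rot: [-2.894, 1.22, 0.001]
ft_force: [-2.2, 4.8, 2.0]
grip_width: 0.005
```

```bash
python3 look.py 9 wrist
python3 - <<'E'
from path import *
from bench import ctrl
c=ctrl.calibration("wrist"); np.save("c9.npy",c,allow_pickle=True)
E
```

```text
{'time': np.float64(13.7), 'position': array([ 0.4324, -0.2897,  0.126 ]), 'tool_rot': array([-2.8942e+00,  1.2198e+00,  1.0000e-03]), 'ft_force': array([-2.1514,  4.8339,  1.9512]), 'grip_width': np.float64(0.0046)}
TCP box [-49.1  26.6] 0.12599283366259093 yaw rel -0.2995749567318793
```

View pics/wrist9o.png

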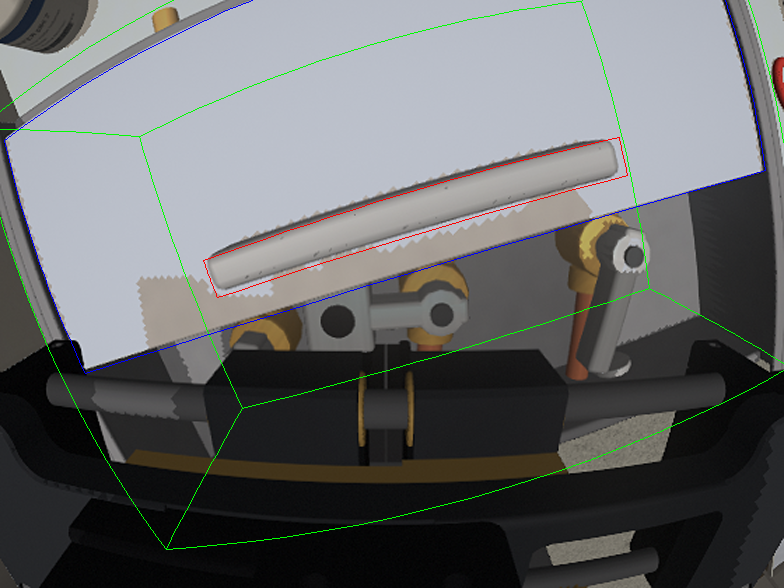

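```bash
cat > ang.py <<'E'
from path import *
def bx(c,uv,z=.125,s=1.4):
    w=atz(c,((uv[0]+.5)/s-.5,(uv[1]+.5)/s-.5),z,True)[:2]-P1[:2]; cc,ss=np.cos(P1[2]),np.sin(P1[2])
    return np.array([cc*w[0]+ss*w[1],-ss*w[0]+cc*w[1]])*1000
def ang(c,hub,hole):
    a,b=bx(c,hub),bx(c,hole); d=b-a; print(a.round(1),b.round(1),np.hypot(*d).round(1),"theta",np.arctan2(d[1],-d[0]).round(3))
E
python3 - <<'E'
from ang import *
ang(np.load("w4c.npy",allow_pickle=True).item(),(385,124),(365.5,183))
c=np.load("c9.npy",allow_pickle=True).item()
ang(c,(441,314),(338,321))
E
```

```text
[-30.   1.] [-63.8  12. ] 35.5 theta 0.316
[-29.5   1.2] [-21.4  36. ] 35.7 theta 1.799
```

step_arm:
  plan:
    - [[0, 0, 0], [0.001, 0, 0], 255]
    - [[0, 0, 0], [0.002, 0, 0], 255]
    - [[0, 0, 0], [0.003, 0, 0], 255]
    - [[0, 0, 0], [0.004, 0, 0], 255]
    - [[0, 0, 0], [0.005, 0, 0], 255]
    - [[0, 0, 0], [0.005, 0, 0], 255]
    - [[0, 0, 0], [0.005, 0, 0], 255]
    - [[0, 0, 0], [0.005, 0, 0], 255]
    - [[0, 0, 0], [0.005, 0, 0], 255]
    - [[0, 0, 0], [0.005, 0, 0], 255]

```text
time: 15.0
position: [0.4349, -0.2907, 0.1259]
tool_rot: [-2.893, 1.217, 0.008]
ft_force: [-5.3, 12.1, 6.5]
grip_width: 0.006
```

```bash
python3 look.py 10 wrist
```

```text
{'time': np.float64(15.0), 'position': array([ 0.4349, -0.2907,  0.1259]), 'tool_rot': array([-2.8927,  1.2171,  0.0084]), 'ft_force': array([-5.3003, 12.1101,  6.4768]), 'grip_width': np.float64(0.0063)}
TCP box [-46.4  26.9] 0.1258676928599022 yaw rel -0.29840027944479763
```

View pics/wrist10o.png

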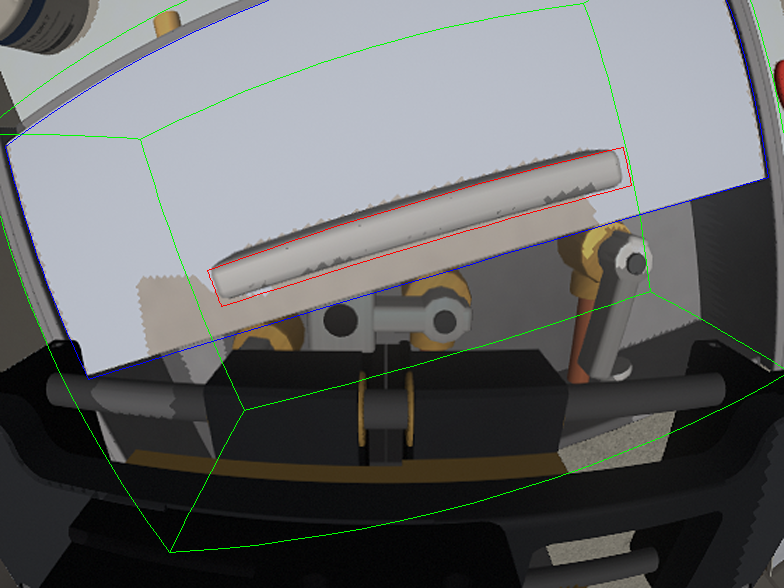

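step_arm:
  plan:
    - [[0, 0, 0], [0.001, 0, 0], 255]
    - [[0, 0, 0], [0.002, 0, 0], 255]
    - [[0, 0, 0], [0.003, 0, 0], 255]
    - [[0, 0, 0], [0.003, 0, 0], 255]
    - [[0, 0, 0], [0.003, 0, 0], 255]
    - [[0, 0, 0], [0.003, 0, 0], 255]
    - [[0, 0, 0], [0.003, 0, 0], 255]
    - [[0, 0, 0], [0.003, 0, 0], 255]
    - [[0, 0, 0], [0.003, 0, 0], 255]
    - [[0, 0, 0], [0.003, 0, 0], 255]

```text
time: 16.3
position: [0.4352, -0.2909, 0.1258]
tool_rot: [-2.892, 1.216, 0.017]
ft_force: [-11.0, 14.7, 13.0]
grip_width: 0.001
```

```bash
python3 look.py 11 wrist
python3 - <<'E'
from ang import *
from bench import ctrl
np.save("c11.npy",ctrl.calibration("wrist"),allow_pickle=True)
E
```

```text
{'time': np.float64(16.3), 'position': array([ 0.4352, -0.2909,  0.1258]), 'tool_rot': array([-2.8917,  1.2158,  0.0173]), 'ft_force': array([-10.9651,  14.6522,  13.0282]), 'grip_width': np.float64(0.0013)}
TCP box [-46.   26.9] 0.12575903446735257 yaw rel -0.2978677173096894
```

View pics/wrist11o.png

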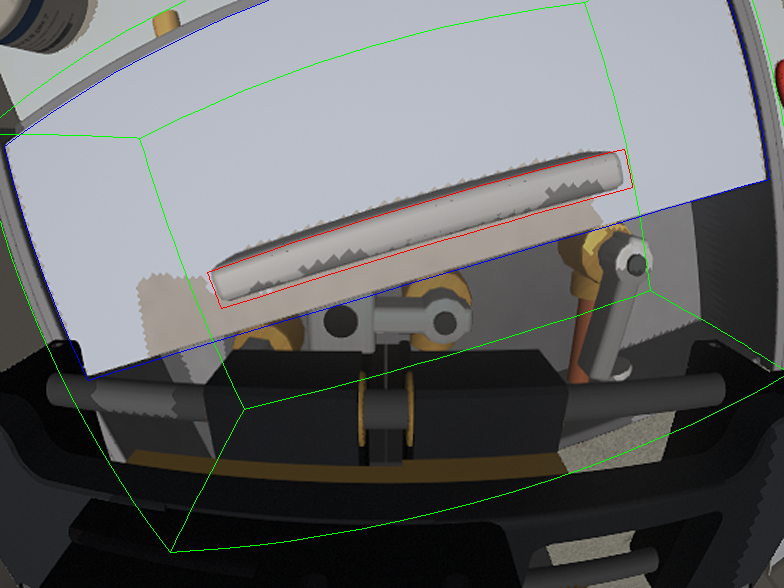

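step_arm:
  plan:
    - [[0, 0, 0], [-0.006, 0, 0], 255]
    - [[0, 0, 0], [-0.015, 0, 0], 255]
    - [[0, 0, 0], [-0.02, 0, -0.01], 255]
    - [[0, 0, 0], [-0.02, 0, -0.04], 255]
    - [[0, 0, 0], [-0.03, 0, -0.08], 255]
    - [[0, 0, 0], [-0.05, 0, -0.11], 255]
    - [[0, 0, 0], [-0.08, 0, -0.11], 255]
    - [[0, 0, 0], [-0.08, 0, -0.11], 255]
    - [[0, 0, 0], [-0.08, 0, -0.11], 255]
    - [[0, 0, 0], [-0.08, 0, -0.11], 255]

```text
time: 17.6
position: [0.3824, -0.2394, 0.236]
tool_rot: [-2.894, 1.221, -0.0]
ft_force: [-0.4, -0.8, 0.2]
grip_width: 0.007
```

```bash
python3 look.py 12 wrist side top
python3 - <<'E'
from ang import *
from bench import ctrl
c=ctrl.calibration("wrist"); np.save("c12.npy",c,allow_pickle=True)
ang(np.load("c11.npy",allow_pickle=True).item(),(445,323),(341,322))
for l in ["marked_valve_handle","plain_valve_1_tip"]:
    for d in ctrl.cut_out("wrist",l)[:3]: print(l,d["score"],d["rect"])
E
```

```text
{'time': np.float64(17.6), 'position': array([ 0.3824, -0.2394,  0.236 ]), 'tool_rot': array([-2.8944e+00,  1.2214e+00, -3.0000e-04]), 'ft_force': array([-0.4457, -0.7887,  0.196 ]), 'grip_width': np.float64(0.0073)}
TCP box [-117.1   46.8] 0.2359888755786587 yaw rel -0.3004831988087552
[-29.9   1. ] [-18.9  35.3] 36.0 theta 1.88
marked_valve_handle 0.64 [238.5, 79.1, 72.0, 29.4]
marked_valve_handle 0.58 [239.5, 69.9, 75.6, 102.3]
plain_valve_1_tip 0.79 [369.3, 61.2, 25.5, 71.6]
```

View pics/wrist12o.png

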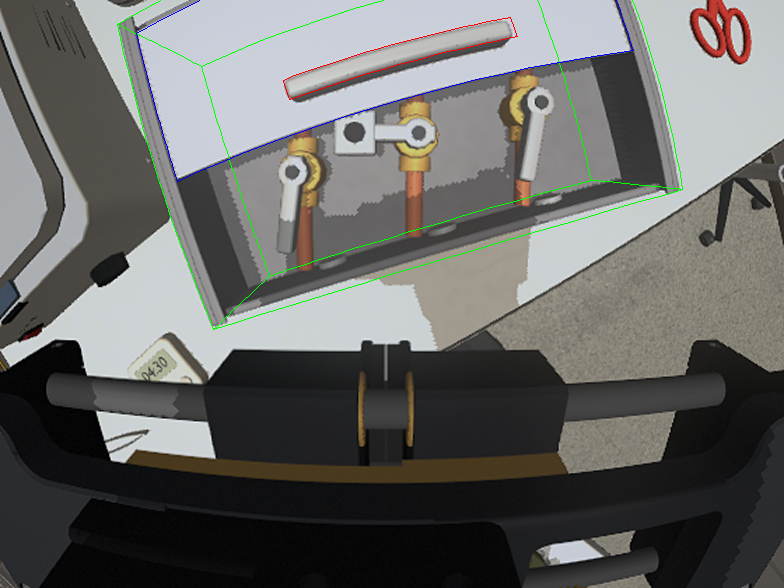

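View pics/side12o.png

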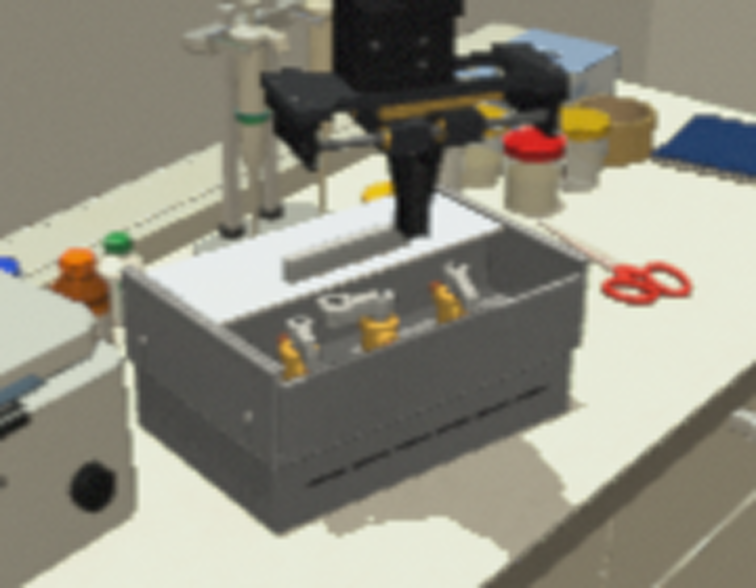

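Run:
```python
from ang import *
from bench import ctrl
c=np.load("c12.npy",allow_pickle=True).item(); c4=np.load("w4c.npy",allow_pickle=True).item()
ang(c,(419,133),(354,132))
print("before");ang(c4,(259,127),(231,201));ang(c4,(515.5,127.5),(480,199))
print("after");ang(c,(293,172),(286,250));ang(c,(541,102),(528,178))
ct=ctrl.calibration("top")
for l in ["bench_timer","yellow_cup","forceps"]:
    for cam in("top","side"):
        for d in ctrl.cut_out(cam,l)[:1]: print(cam,l,d["score"],d["rect"])
a=cv2.imread("pics/top0.png");b=cv2.imread("pics/top12.png"); cv2.imwrite("pics/cmp.png",np.vstack([cv2.resize(a[130:260,120:430],None,fx=2.2,fy=2.2),cv2.resize(b[130:260,120:430],None,fx=2.2,fy=2.2)]))
```

```text
[-30.5   1.2] [-19.2  35.7] 36.3 theta 1.887
before
[-29.2  73.4] [-71.9  91.8] 46.5 theta 0.408
[-29.4 -74.1] [-72.1 -53.6] 47.4 theta 0.446
after
[-29.8  75.7] [-71.4  94.4] 45.6 theta 0.424
[-30.5 -73.5] [-71.9 -52.9] 46.3 theta 0.462
top bench_timer 0.7 [286.7, 201.5, 12.7, 13.7]
side bench_timer 0.76 [225.9, 260.7, 31.0, 27.7]
top yellow_cup 0.65 [383.2, 185.8, 22.6, 20.3]
side yellow_cup 0.28 [226.0, 263.5, 32.9, 24.0]
side forceps 0.54 [194.6, 296.2, 39.4, 26.3]
```

View pics/cmp.png

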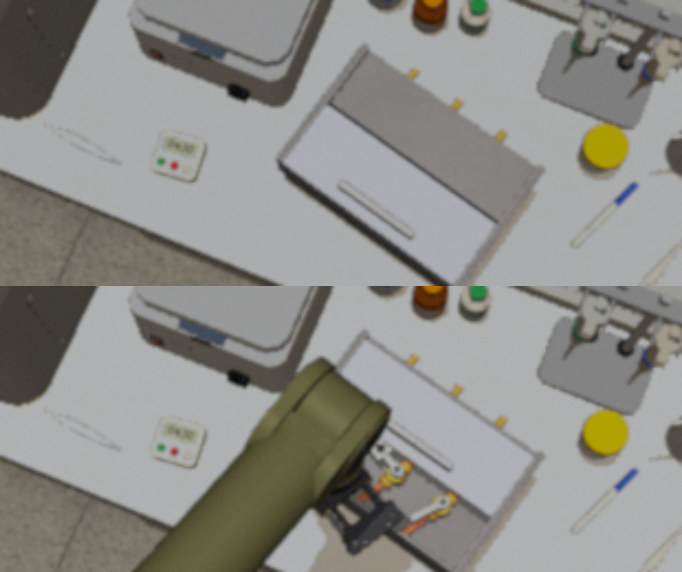

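Run:
```python
from bench import ctrl
print(ctrl.close_job(), ctrl.get_state()["time"])
```

```text
the job is handed in; nothing more can be done
the job is handed in; nothing more can be done
```

I pushed the cover fully back with the closed fingertips against the ridge. I then pushed the paddle handle, on the middle valve, clockwise to its stop with the outside of the fingers. I withdrew clear and handed the job in at about 18 s. Neither the ridge nor the handle was gripped.

- **Cover:** it came to a hard stop, with the force rising to about 14 N. In the last picture it matches the 90 mm position.
- **Marked handle:** it came to a hard stop, moving only 0.4 mm for a 3 mm command at about 20 N. It turned from 0.32 to 1.89 rad in the box frame, a change of 1.57 rad, and now stands square to its pipe.
- **Plain valves:** their tips read within about 3 mm and 0.02 rad of where they were, which is within my measuring error. The fingers did not come near them.
- **Bystanders:** the timer, forceps and cup look unmoved in the before-and-after top pictures.

**Disagreements:**
- The pipes and handles looked skewed by roughly 0.3 rad to the box's x axis, so the starting angles read 0.3 to 0.45 rad instead of the stated 0 to 0.2. The stop likewise came past box +y. I relied on the hard stop and on the handle being square to its pipe.
- My first box pose was off by about 4 mm, and I corrected it from the wrist camera before touching the valve.
- In the last check the networks gave a false position for the timer in the top camera and a low-scored one for the cup in the side camera. I judged both from the pictures instead.

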